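# Find the rocking corner of the levelling plate and shim it

## Task

One corner of the levelling plate under the agar dish rocks: press down on the plate's corner lugs with the fingertips to find the one that gives, press it down until it stops, and let it come back up. Then press the blue shim tab in front of that lug down flat, and leave the other three tabs standing. Only touch and press: do not lift or shift the plate, leave the dish, cup and bottle where they are, and finish with the hand clear.

Things in the scene. Friction and masses are not known exactly. Their poses are not given: they have to be found in the camera images.
- plate: loose aluminium plate 170 x 148 x 8 mm, 1 kg, with a lug standing out sideways (along y) at each corner: 44 mm along x, 266 mm over the lugs in y. A steel foot stands under each lug: underside 30, top 38 mm above the bench. Three feet are rigid, one is sprung; all look alike. Origin: centre of the underside; z up, -x its front (robot side), y its left; turned up to 0.2 rad
- lug_fl (a point): where to press the front left lug: on its top face, above its foot, marked by a 12 mm black dot; at (-60, 105, 8) mm in the plate's frame. A lug on a rigid foot gives under 1 mm when pressed
- lug_fr (a point): where to press the front right lug: on its top face, above its foot, marked by a 12 mm black dot; at (-60, -105, 8) mm in the plate's frame. A lug on a rigid foot gives under 1 mm when pressed
- lug_rl (a point): where to press the rear left lug: on its top face, above its foot, marked by a 12 mm black dot; at (60, 105, 8) mm in the plate's frame. A lug on a rigid foot gives under 1 mm when pressed
- lug_rr (a point): where to press the rear right lug: on its top face, above its foot, marked by a 12 mm black dot; at (60, -105, 8) mm in the plate's frame. A lug on a rigid foot gives under 1 mm when pressed
- tab_fl (a point): where to press the shim tab of the front left lug: top face as it lies when flat, 21.5 mm above the bench, 60 mm in front (-x) of the foot. Blue leaf 42 x 30 x 3 mm hinged 28 mm in front of the foot, 20 mm above the bench; its free end points to -x and stands up, at the start up to 20 mm higher here. About 5 to 7 N swings it flat onto a firm stop; it stays there and takes up the gap under the lug
- tab_fr (a point): where to press the shim tab of the front right lug: top face as it lies when flat, 21.5 mm above the bench, 60 mm in front (-x) of the foot. Blue leaf 42 x 30 x 3 mm hinged 28 mm in front of the foot, 20 mm above the bench; its free end points to -x and stands up, at the start up to 20 mm higher here. About 5 to 7 N swings it flat onto a firm stop; it stays there and takes up the gap under the lug
- tab_rl (a point): where to press the shim tab of the rear left lug: top face as it lies when flat, 21.5 mm above the bench, 60 mm in front (-x) of the foot. Blue leaf 42 x 30 x 3 mm hinged 28 mm in front of the foot, 20 mm above the bench; its free end points to -x and stands up, at the start up to 20 mm higher here. About 5 to 7 N swings it flat onto a firm stop; it stays there and takes up the gap under the lug
- tab_rr (a point): where to press the shim tab of the rear right lug: top face as it lies when flat, 21.5 mm above the bench, 60 mm in front (-x) of the foot. Blue leaf 42 x 30 x 3 mm hinged 28 mm in front of the foot, 20 mm above the bench; its free end points to -x and stands up, at the start up to 20 mm higher here. About 5 to 7 N swings it flat onto a firm stop; it stays there and takes up the gap under the lug
- rock (a joint): how far the sprung foot is pushed down, m: 0 up, 0.005 at its stop (which corner it is at is not told). Pressing its lug with 2 N starts it sinking, about 6 N takes it to the stop; it springs back when let go
- shim_a (a joint): angle of the shim tab at the corner with the sprung foot, wherever that is, rad: 0 flat, 0.40 to 0.60 at the start, stays where it is put
- shim_b (a joint): angle of the shim tab at one of the three corners with a rigid foot (not told which), rad: 0 flat, 0.40 to 0.60 at the start
- shim_c (a joint): angle of the shim tab at one of the three corners with a rigid foot (not told which), rad: 0 flat, 0.40 to 0.60 at the start
- shim_d (a joint): angle of the shim tab at one of the three corners with a rigid foot (not told which), rad: 0 flat, 0.40 to 0.60 at the start
- dish: closed clear dish of amber agar, 90 mm across, 15 mm high, 90 g, lying loose near the middle of the plate; origin at the centre of its underside, z up
- cup: open stainless steel cup, 64 mm across, 85 mm high, standing on the bench to one side of the plate; origin at the centre of its underside
- bottle: white sample bottle with a blue cap, 60 mm across, 125 mm high, standing on the bench to one side of the plate; origin at the centre of its underside
Mind the look-alikes: they are no part of the job. Leave any pink look-alike of the part that bears shim_c alone. Leave any yellow look-alike of the part that bears rock alone.

How it is judged:
On the way, in this order (a step that is already met when the one before it is completed fails the run):
1. the rocking corner is pressed down by the fingers, at least 3 mm (value of joint rock above 0.003 m and contact force between the fingers and plate above 1 N), for 0.1 s.
2. the corner has come back up (value of joint rock below 0.0015 m), for 0.1 s.
3. the shim tab of the rocking corner is pressed flat (value of joint shim_a below 0.1 rad and value of joint each of shim_b, shim_c, shim_d above 0.3 rad), for 0.1 s.
At the end, for the whole second after the job is handed in: the rocking corner's shim tab is flat (within 0.1 rad), the other three still stand (above 0.3 rad); the plate lies level and still (0.012 rad) within 12 mm of where it was, the sprung foot is up, and dish, cup and bottle are within 20 mm of where they were (all of step 3 and value of joint rock below 0.0015 m and angle between plate's own z axis and vertical below 0.012 rad and distance of plate from where it was at the start of the episode below 0.012 m and linear speed of plate below 0.01 m/s and distance of each of dish, cup, bottle from where it was at the start of the episode below 0.02 m); the robot touches nothing.
It fails at once if the shim tab of a sound corner is pushed down (below 0.3 rad) (not (value of joint each of shim_b, shim_c, shim_d above 0.3 rad)).
It fails at once if the plate is lifted, tipped or shifted (height (world z) of plate above 0.038 m or angle between plate's own z axis and vertical above 0.1 rad or distance of plate from where it was at the start of the episode above 0.015 m).
It fails at once if the dish is lifted off the plate or pushed along it (z of dish in the frame of plate above 0.016 m or distance of dish from where it was at the start of the episode above 0.025 m).
It fails at once if the cup or the bottle is lifted, knocked over or pushed away (distance of any of cup, bottle from where it was at the start of the episode above 0.025 m or angle between any of cup, bottle's own z axis and vertical above 0.3 rad).
It also fails if it takes over 54 s, if anything falls off the work surface, if the arm or the gripper's body presses on something with over 40 N, if the wrist force passes 120 N, or if a joint passes its speed limit or range.

## Robot

A 6-joint arm with a two-finger parallel gripper is mounted at the origin on the work surface. World frame = base frame: x ahead of the robot, y to its left, z up, the work surface at z = 0. Lengths are in m, angles in rad, forces in N, time in s.
With the tool pointing down it reaches from about 0.35 to 0.875 m from the base axis. Payload 15.5 kg.
Tool frame: the origin (TCP) lies midway between the tips of the shut fingers; the grasp point (between the pads) lies r.hold_point_z behind it (r.hold_point_z is the distance from the TCP to the grasp point, in m); z points along the fingers, y is the direction in which the jaws open and shut (so a half turn about z gives the same grasp; the last joint's range is limited). The gripper opens to 85 mm and grips with 20 to 120 N. Pads are 22 mm wide; open, the fingers measure 114 mm over their backs; the gripper's body (76 mm by 85 mm) begins 54 mm behind the grasp point. The pads swing forward as they close: fully open they stand 13 mm farther back than shut.
Start: joints at [1.097, 0.494, 1.345, -0, 1.302, -0.096], TCP at [0.231, 0.581, 0.231] pointing down, gripper open.
Joint ranges: [-2.91, 2.91], [-0.82, 2.16], [0.22, 2.67], [-1.22, 4.37], [0.12, 2.79], [-3.08, 3.08]. Speed limits (rad/s): [1.89, 1.89, 2.57, 3.01, 3.01, 3.01].

## Interface

Orientations are given as a 3x3 rotation matrix whose columns are the frame's x, y, z axes.
In Python, from plant import sensors, imaging, workorder, r gives the robot as it stands. The module is installed in compiled form; this text tells all that it offers.
- The arm moves only by the tool play_rows, never from a script. Its argument "steps" is one flat list of numbers, 5 for each row, row after row: the closure in counts, from 0 (fully open) to 255 (shut), then the shift along the tool's x, y, z in mm, then the turn about the tool's z in rad. In form: [hand, tx, ty, tz, turn, hand, tx, ty, tz, turn, ...]. A call has 1 to 8 rows; each row shifts and turns the commanded pose from where the row before left it, along the tool's axes as they then stand; what a row does not reach is not made up. A row lasts 1/12 s, in which the tool goes at most 41.7 mm and 7.16 degrees, less where a joint would pass 70% of its speed; a pose out of reach is approached as far as the arm can. A call with a gripper value outside its range is refused whole. The fingers move at their own pace and stop on an object; the grip force is fixed at half the most. Time passes only in rows, so rows that do not move let the fingers close. It gives the time, the measured TCP pose, the force and the opening at its end, in the units of the state.
- sensors.read_state(): the state, without advancing time (a new reading comes with each control period).
- imaging.snapshot(name): name is "side" or "top"; returns a dict with "image" (400x640x3 uint8, blue, green, red), "intrinsics" (3x3 intrinsics, pixels), "D" ([k1, k2, p1, p2, k3] as OpenCV has them; the pictures are not rectified), "view" (4x4, takes a point from world to camera coordinates). Camera axes: x right, y down, z forward; pixel columns grow to the right and rows downward; lengths in m; the calibration is good to about 2 mm. A picture is of the moment at which its call begins. There is no depth.
- workorder.close_job(): hands the job in, once; it reports no verdict.
The state is a dict: "clock": time; "joint_pos": joint angles; "qvel": joint speeds; "joint_torque": joint torques, N m; "eef_pos": TCP position; "ee_rot": TCP orientation; "wrist_force": force on the tool from outside, world axes, zero at the start; "torque": the same for the moment, N m; "grip_width": finger opening in m.
Only numpy, scipy, OpenCV 4.12 (cv2) and the standard library are available. Lean on these libraries where they do the work, as an engineer would, in place of code of your own. Each camera call takes 0.05 s, during which the arm holds its last target.

## Working session

There is one attempt and no reset: what is moved stays moved. The work goes in short steps, Python scripts to look and compute and a tool call to move; the robot and the scene stay as the last step left them, time stands still between calls to the robot, and variables do not carry over. Pictures are saved under pics/ and viewed, and the job is handed in when it is done.

Besides the shell and the picture viewer there is one more tool, called after "Request:" by a JSON object that holds its "api" and its "payload", one argument or row to a line. play_rows: Moves the arm, as the interface text tells. Its arguments: {"type":"object","properties":{"steps":{"type":"array"}},"required":["steps"]}

```bash
mkdir -p pics; python3 - <<'E'
from plant import sensors, imaging, workorder, r
import cv2,pickle
s=sensors.read_state();print(s, r.hold_point_z)
d={}
for n in("side","top"):
    p=imaging.snapshot(n);d[n]=p;cv2.imwrite(f"pics/{n}0.png",p["image"]);print(n,p["intrinsics"],p["D"],p["view"])
pickle.dump(d,open("cam0.pkl","wb"))
E
```

```text
{'clock': 0.0, 'joint_pos': array([ 1.09653511e+00,  4.94221552e-01,  1.34615456e+00,  6.07454182e-06,
        1.30252993e+00, -9.55141254e-02]), 'qvel': array([-0.00033635,  0.00087721,  0.00090348,  0.00055439, -0.00171418,
       -0.00028326]), 'joint_torque': array([ 4.19758246e-03, -8.82176471e+01, -3.83862948e+01, -3.52541538e-04,
        1.04150176e-02,  1.22232063e-04]), 'eef_pos': array([0.23092535, 0.58036128, 0.23066847]), 'ee_rot': array([[-9.29127999e-01,  3.69757753e-01, -6.05011251e-04],
       [ 3.69758225e-01,  9.29127277e-01, -1.16575623e-03],
       [ 1.31085052e-04, -1.30684464e-03, -9.99999137e-01]]), 'wrist_force': array([-0.8475543 , -0.15638539, -0.02702113]), 'torque': array([ 0.01620858, -0.00424184,  0.01069556]), 'grip_width': 0.08542839993880551} 0.0187
side [[411.89063193   0.         316.24837438]
 [  0.         411.89063193 196.08293678]
 [  0.           0.           1.        ]] [-0.02102698  0.          0.          0.          0.        ] [[ 0.76416956 -0.64477507  0.0176064  -0.45199429]
 [-0.4488068  -0.55112189 -0.7034466   0.31807252]
 [ 0.46326811  0.52965061 -0.71053001  0.65463504]
 [ 0.          0.          0.          1.        ]]
top [[497.87370828   0.         319.20047216]
 [  0.         497.87370828 204.85136271]
 [  0.           0.           1.        ]] [0.05170923 0.         0.         0.         0.        ] [[ 8.82870219e-04 -9.99968799e-01 -7.84999184e-03  1.69007785e-02]
 [-9.84882913e-01  4.90272512e-04 -1.73220691e-01  5.74095482e-01]
 [ 1.73219135e-01  7.88425421e-03 -9.84851750e-01  1.13626738e+00]
 [ 0.00000000e+00  0.00000000e+00  0.00000000e+00  1.00000000e+00]]
```

View pics/top0.png

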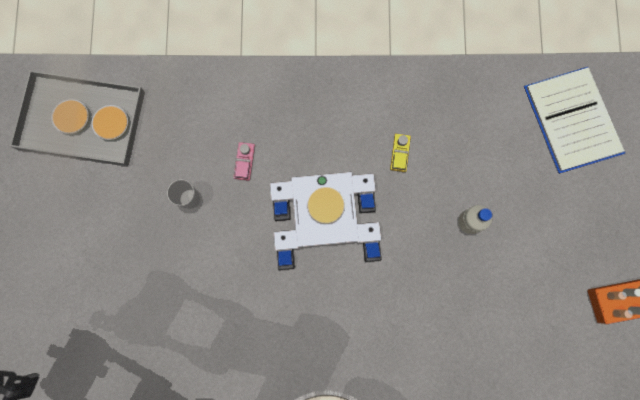

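View pics/side0.png

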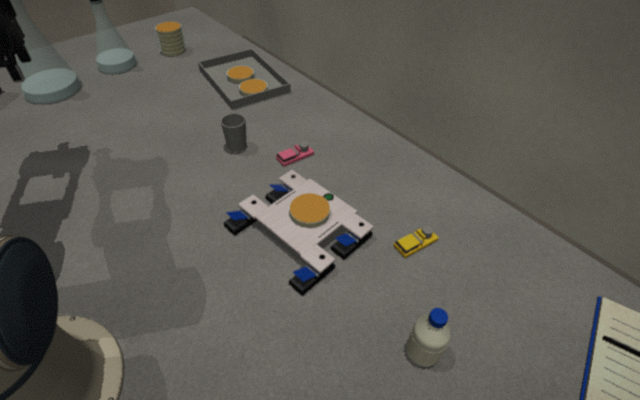

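The top view shows the plate at about (325,210), with dots near FL (283,238), FR (371,230), RL (279,188) and RR (365,181). The cup is at (182,193) and the bottle at (478,218). Next I'll refine the dots and fit the plate pose.

```bash
cat > h.py <<'E'
import numpy as np,cv2,pickle
from scipy.optimize import least_squares
def proj(c,P):
    V=c["view"];rv=cv2.Rodrigues(V[:3,:3])[0]
    return cv2.projectPoints(np.array(P,float).reshape(-1,1,3),rv,V[:3,3],c["intrinsics"],np.array(c["D"]))[0][:,0]
def back(c,px,z):
    u=cv2.undistortPoints(np.array([[px]],float),c["intrinsics"],np.array(c["D"]))[0,0]
    R=c["view"][:3,:3];o=-R.T@c["view"][:3,3];d=R.T@np.array([u[0],u[1],1]);return o+d*(z-o[2])/d[2]
LUG=np.array([[-60,105,8],[-60,-105,8],[60,105,8],[60,-105,8]])/1e3
TAB=np.array([[-120,105,-8.5],[-120,-105,-8.5],[0,105,-8.5],[0,-105,-8.5]])/1e3
def pl(p,P):
    c,s=np.cos(p[2]),np.sin(p[2]);P=np.asarray(P);return np.c_[p[0]+c*P[:,0]-s*P[:,1],p[1]+s*P[:,0]+c*P[:,1],P[:,2]+.03]
def dots(c,guess,w=5):
    g=c["image"].astype(float).mean(2);out=[]
    for x,y in guess:
        x0,y0=int(round(x)),int(round(y))
        for _ in range(3):
            q=g[y0-w:y0+w+1,x0-w:x0+w+1];yy,xx=np.mgrid[y0-w:y0+w+1,x0-w:x0+w+1]
            m=np.clip(110-q,0,None)*(np.hypot(xx-x0,yy-y0)<4.0)
            cx,cy=(m*xx).sum()/m.sum(),(m*yy).sum()/m.sum();x0,y0=int(round(cx)),int(round(cy))
        out.append((cx,cy))
    return np.array(out)
E
python3 - <<'E'
from h import *
d=pickle.load(open("cam0.pkl","rb"))
t,s=d["top"],d["side"]
a=dots(t,[(283,238),(371,230),(279,188),(365,181)]);b=dots(s,[(254,202),(322,257),(293,176),(361,224)])
print(a.round(1),b.round(1))
for q,c in((a,t),(b,s)):
    W=np.array([back(c,p,.038) for p in q]);print(W.round(4), np.linalg.norm(W[0]-W[1]),np.linalg.norm(W[0]-W[2]))
    f=least_squares(lambda p:(proj(c,pl(p,LUG))-q).ravel(),[.5,0,0]);print(f.x,f.fun.round(2))
f=least_squares(lambda p:np.r_[(proj(t,pl(p,LUG))-a).ravel(),(proj(s,pl(p,LUG))-b).ravel()],[.5,0,0]);print(f.x)
print(pl(f.x,LUG).round(4),pl(f.x,TAB).round(4))
for n,c in d.items():
    cv2.imwrite(f"pics/{n}z.png",cv2.resize(c["image"][(160 if n=='top' else 160):(280 if n=='top' else 300),(260 if n=='top' else 215):(400 if n=='top' else 385)],None,fx=4.5,fy=4.2,interpolation=cv2.INTER_CUBIC))
print(back(t,(182,203),0),back(t,(474,227),0))
E
```

```text
[[282.7 237.3]
 [370.4 229.2]
 [278.8 188.2]
 [364.9 180.1]] [[253.4 201.9]
 [321.7 256.5]
 [292.8 176.1]
 [360.9 223.9]]
[[ 0.4979  0.1038  0.038 ]
 [ 0.5171 -0.105   0.038 ]
 [ 0.6173  0.1151  0.038 ]
 [ 0.6371 -0.0937  0.038 ]] 0.20970138045838027 0.11987678237964125
[0.56734061 0.00505923 0.09337027] [-0.07  0.04  0.04 -0.1  -0.03 -0.01  0.07  0.08]
[[ 0.495   0.1023  0.038 ]
 [ 0.515  -0.1063  0.038 ]
 [ 0.6143  0.1141  0.038 ]
 [ 0.6343 -0.0948  0.038 ]] 0.20956566598754683 0.11985998766997102
[0.56468142 0.00385444 0.09566503] [-0.12 -0.06  0.03  0.03  0.03 -0.01  0.07  0.01]
[0.56609277 0.00467332 0.09414346]
[[ 0.4965  0.1036  0.038 ]
 [ 0.5162 -0.1055  0.038 ]
 [ 0.616   0.1148  0.038 ]
 [ 0.6357 -0.0942  0.038 ]] [[ 0.4368  0.0979  0.0215]
 [ 0.4565 -0.1111  0.0215]
 [ 0.5562  0.1092  0.0215]
 [ 0.576  -0.0999  0.0215]]
[0.58775256 0.35806184 0.        ] [ 0.52768105 -0.36155411  0.        ]
```

View pics/topz.png

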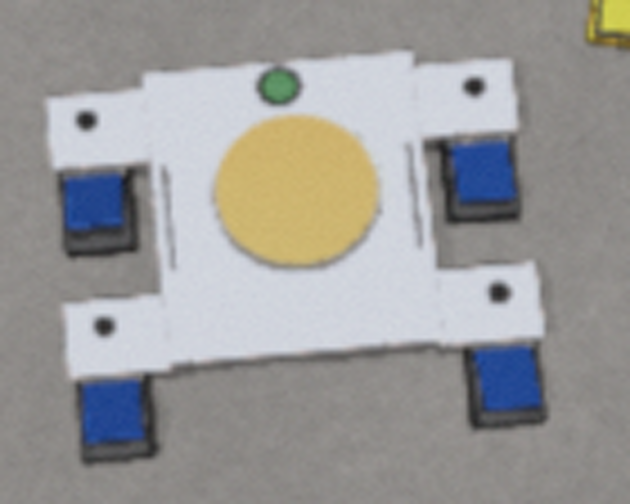

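View pics/sidez.png

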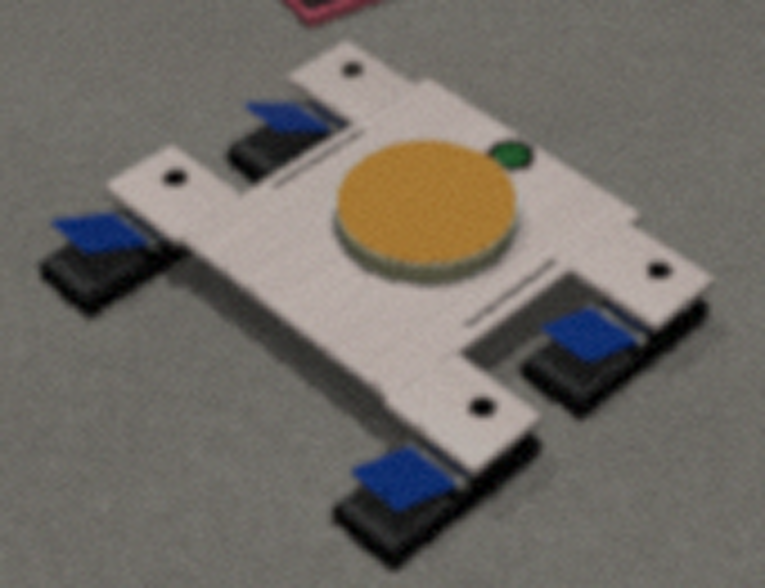

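Both cameras agree within about 3 mm, and the lug spacing measures 209.7 x 119.9 mm against the 210 x 120 expected. I'll shut the fingers and turn to line up with the plate.

Request:
{"api": "play_rows", "payload": {
  "steps": [255, 0, 0, 0, -0.118, 255, 0, 0, 0, -0.118, 255, 0, 0, 0, -0.118, 255, 0, 0, 0, -0.118, 255, 0, 0, 0, 0]
}}

```text
clock: 0.52
eef_pos: [0.231, 0.5805, 0.231]
ee_rot: [[-0.995, -0.099, -0.0], [-0.099, 0.995, -0.001], [0.0, -0.001, -1.0]]
wrist_force: [0.3, -0.2, -1.0]
grip_width: 0.0253
```

```bash
cat > go.py <<'E'
import sys,numpy as np
from h import *
from plant import sensors
P=[.5661,.0047,.0941]
def tgt(n,z):
    i="fl fr rl rr".split().index(n[-2:]);return np.r_[pl(P,(LUG if n[0]=='l' else TAB))[i,:2],z]
s=sensors.read_state();R=s["ee_rot"]
print("t",round(s["clock"],2),"pos",(s["eef_pos"]*1e3).round(1),"F",s["wrist_force"].round(2),"grip",round(s["grip_width"],4),"ang",np.arctan2(R[1,0],R[0,0]).round(3),"zax",R[:,2].round(4))
if len(sys.argv)>1:
    T=tgt(sys.argv[1],float(sys.argv[2])/1e3);v=R.T@(T-s["eef_pos"])*1e3
    print("target",(T*1e3).round(1),"tool delta mm",v.round(1),"rows",np.ceil(np.linalg.norm(v)/41))
E
python3 go.py lug_fl 120
```

```text
t 0.52 pos [231.  580.5 231. ] F [ 0.32 -0.22 -0.97] grip 0.0253 ang -3.042 zax [-3.e-04 -6.e-04 -1.e+00]
target [496.5 103.6 120. ] tool delta mm [-216.8 -500.9  111.2] rows 14.0
```

Request:
{"api": "play_rows", "payload": {
  "steps": [255, -13.5, -31.3, 7, 0, 255, -13.5, -31.3, 7, 0, 255, -13.5, -31.3, 7, 0, 255, -13.5, -31.3, 7, 0, 255, -13.5, -31.3, 7, 0, 255, -13.5, -31.3, 7, 0, 255, -13.5, -31.3, 7, 0, 255, -13.5, -31.3, 7, 0]
}}

```text
clock: 1.18
eef_pos: [0.3624, 0.3399, 0.175]
ee_rot: [[-0.996, -0.088, 0.0], [-0.088, 0.996, 0.0], [-0.0, 0.0, -1.0]]
wrist_force: [0.4, 0.4, -0.1]
grip_width: -0.0002
```

Request:
{"api": "play_rows", "payload": {
  "steps": [255, -13.5, -31.3, 7, 0, 255, -13.5, -31.3, 7, 0, 255, -13.5, -31.3, 7, 0, 255, -13.5, -31.3, 7, 0, 255, -13.5, -31.3, 7, 0, 255, -13.5, -31.3, 7, 0, 255, -13.5, -31.3, 7, 0, 255, 0, 0, 0, 0]
}}

```text
clock: 1.85
eef_pos: [0.4788, 0.1279, 0.1253]
ee_rot: [[-0.996, -0.085, 0.0], [-0.085, 0.996, -0.001], [-0.0, -0.001, -1.0]]
wrist_force: [0.8, 0.6, 0.8]
grip_width: -0.0001
```

```bash
python3 go.py lug_fl 45
```

```text
t 1.85 pos [478.8 127.9 125.3] F [0.78 0.59 0.78] grip -0.0001 ang -3.056 zax [ 3.e-04 -9.e-04 -1.e+00]
target [496.5 103.6  45. ] tool delta mm [-15.6 -25.6  80.3] rows 3.0
```

Request:
{"api": "play_rows", "payload": {
  "steps": [255, -8, -13, 25, 0, 255, -7.6, -12.6, 25, 0, 255, 0, 0, 20, 0, 255, 0, 0, 6, 0, 255, 0, 0, 0, 0, 255, 0, 0, 0, 0]
}}

```text
clock: 2.35
eef_pos: [0.4942, 0.1084, 0.0507]
ee_rot: [[-0.996, -0.092, -0.0], [-0.092, 0.996, -0.0], [0.0, 0.0, -1.0]]
wrist_force: [-1.2, 0.2, 0.7]
grip_width: -0.0002
```

```bash
python3 go.py lug_fl 45; python3 - <<'E'
from plant import imaging
import cv2
p=imaging.snapshot("side");cv2.imwrite("pics/side1.png",cv2.resize(p["image"][120:300,180:400],None,fx=3,fy=3))
E
```

```text
t 2.35 pos [494.2 108.4  50.7] F [-1.25  0.16  0.74] grip -0.0002 ang -3.05 zax [-5.e-04 -0.e+00 -1.e+00]
target [496.5 103.6  45. ] tool delta mm [-1.9 -5.   5.7] rows 1.0
```

View pics/side1.png

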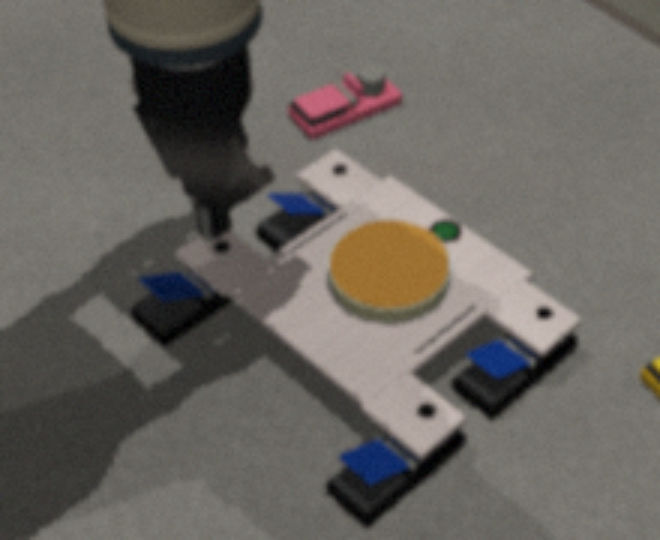

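The side view shows the closed fingertips just above the front-left lug, at about (215,235) in the crop beside its dot. I'll centre and step down.

Request:
{"api": "play_rows", "payload": {
  "steps": [255, -1.5, -3.5, 3, 0, 255, 0, 0, 3, 0, 255, 0, 0, 0, 0, 255, 0, 0, 0, 0]
}}

```text
clock: 2.73
eef_pos: [0.4962, 0.1047, 0.0445]
ee_rot: [[-0.996, -0.093, 0.0], [-0.093, 0.996, 0.0], [-0.0, -0.0, -1.0]]
wrist_force: [1.0, 0.1, 0.5]
grip_width: -0.0002
```

Request:
{"api": "play_rows", "payload": {
  "steps": [255, 0, 0, 2, 0, 255, 0, 0, 2, 0, 255, 0, 0, 0, 0, 255, 0, 0, 0, 0]
}}

```text
clock: 3.07
eef_pos: [0.4961, 0.1047, 0.0401]
ee_rot: [[-0.996, -0.093, -0.0], [-0.093, 0.996, -0.0], [0.0, 0.0, -1.0]]
wrist_force: [-0.3, 0.6, 0.6]
grip_width: 0.0001
```

Request:
{"api": "play_rows", "payload": {
  "steps": [255, 0, 0, 2, 0, 255, 0, 0, 0, 0, 255, 0, 0, 0, 0]
}}

```text
clock: 3.32
eef_pos: [0.4961, 0.1047, 0.0382]
ee_rot: [[-0.996, -0.093, -0.0], [-0.093, 0.996, -0.0], [0.0, -0.0, -1.0]]
wrist_force: [-0.1, 1.1, -0.6]
grip_width: 0.0003
```

Request:
{"api": "play_rows", "payload": {
  "steps": [255, 0, 0, 1, 0, 255, 0, 0, 0, 0, 255, 0, 0, 0, 0]
}}

```text
clock: 3.57
eef_pos: [0.4962, 0.1047, 0.038]
ee_rot: [[-0.996, -0.093, 0.001], [-0.093, 0.996, 0.0], [-0.001, -0.0, -1.0]]
wrist_force: [-4.4, -0.6, 18.4]
grip_width: 0.0001
```

Request:
{"api": "play_rows", "payload": {
  "steps": [255, 0, 0, 1, 0, 255, 0, 0, 0, 0, 255, 0, 0, 0, 0]
}}

```text
clock: 3.82
eef_pos: [0.4962, 0.1047, 0.0378]
ee_rot: [[-0.996, -0.093, 0.001], [-0.093, 0.996, 0.0], [-0.001, -0.0, -1.0]]
wrist_force: [-8.5, -1.1, 41.3]
grip_width: -0.0
```

FL is rigid: 41 N moved it 0.2 mm. Next is FR.

Request:
{"api": "play_rows", "payload": {
  "steps": [255, 0, 0, -4, 0, 255, 0, 0, -36, 0, 255, 0, -35, 0, 0, 255, 0, -35, 0, 0, 255, 0, -35, 0, 0, 255, 0, -35, 0, 0, 255, 0, -35, 0, 0, 255, 0, -35, 0, 0]
}}

```text
clock: 4.48
eef_pos: [0.5156, -0.1061, 0.0763]
ee_rot: [[-0.996, -0.093, 0.0], [-0.093, 0.996, 0.0], [-0.0, 0.0, -1.0]]
wrist_force: [1.0, -0.6, -0.0]
grip_width: -0.0002
```

Request:
{"api": "play_rows", "payload": {
  "steps": [255, 0, 0, 0, 0, 255, 0, 0, 0, 0, 255, 0, 0, 0, 0]
}}

```text
clock: 4.73
eef_pos: [0.5154, -0.1042, 0.0761]
ee_rot: [[-0.996, -0.092, -0.001], [-0.092, 0.996, 0.0], [0.001, 0.0, -1.0]]
wrist_force: [0.8, -0.4, 0.3]
grip_width: -0.0001
```

```bash
python3 go.py lug_fr 41
```

```text
t 4.73 pos [ 515.4 -104.2   76.1] F [ 0.77 -0.43  0.28] grip -0.0001 ang -3.049 zax [-5.e-04  3.e-04 -1.e+00]
target [ 516.2 -105.5   41. ] tool delta mm [-0.8 -1.4 35.1] rows 1.0
```

Request:
{"api": "play_rows", "payload": {
  "steps": [255, 0, 0, 20, 0, 255, 0, 0, 15, 0, 255, 0, 0, 0, 0, 255, 0, 0, 0, 0, 255, 0, 0, 0, 0]
}}

```text
clock: 5.15
eef_pos: [0.5159, -0.1037, 0.0419]
ee_rot: [[-0.996, -0.094, 0.0], [-0.094, 0.996, -0.0], [-0.0, -0.0, -1.0]]
wrist_force: [0.0, 0.6, 0.1]
grip_width: 0.0
```

Request:
{"api": "play_rows", "payload": {
  "steps": [255, 0, 0, 2, 0, 255, 0, 0, 0, 0, 255, 0, 0, 0, 0]
}}

```text
clock: 5.4
eef_pos: [0.516, -0.1043, 0.0397]
ee_rot: [[-0.996, -0.093, 0.001], [-0.093, 0.996, -0.0], [-0.001, -0.0, -1.0]]
wrist_force: [-0.4, -1.0, 0.4]
grip_width: -0.0
```

Request:
{"api": "play_rows", "payload": {
  "steps": [255, 0, 0, 1.5, 0, 255, 0, 0, 0, 0, 255, 0, 0, 0, 0]
}}

```text
clock: 5.65
eef_pos: [0.516, -0.1045, 0.038]
ee_rot: [[-0.996, -0.093, 0.001], [-0.093, 0.996, -0.0], [-0.001, -0.0, -1.0]]
wrist_force: [0.1, 2.3, 5.4]
grip_width: 0.0
```

Request:
{"api": "play_rows", "payload": {
  "steps": [255, 0, 0, 1, 0, 255, 0, 0, 0, 0, 255, 0, 0, 0, 0]
}}

```text
clock: 5.9
eef_pos: [0.516, -0.1045, 0.0379]
ee_rot: [[-0.996, -0.093, 0.001], [-0.093, 0.996, -0.0], [-0.001, -0.0, -1.0]]
wrist_force: [-4.8, 1.9, 26.4]
grip_width: 0.0003
```

FR is rigid too: 26 N moved it 0.1 mm. Next is RR, 120 mm along plate x.

Request:
{"api": "play_rows", "payload": {
  "steps": [255, 0, 0, -4, 0, 255, 0, 0, -30, 0, 255, -40, 0, 0, 0, 255, -40, 0, 0, 0, 255, -40, 0, 0, 0, 255, 0, 0, 0, 0, 255, 0, 0, 0, 0, 255, 0, 0, 0, 0]
}}

```text
clock: 6.57
eef_pos: [0.6344, -0.093, 0.0702]
ee_rot: [[-0.996, -0.093, -0.001], [-0.093, 0.996, 0.0], [0.001, 0.0, -1.0]]
wrist_force: [0.7, 1.0, 0.2]
grip_width: 0.0
```

```bash
python3 go.py lug_rr 41
```

```text
t 6.57 pos [634.4 -93.   70.2] F [0.66 0.96 0.19] grip 0.0 ang -3.048 zax [-1.5e-03  3.0e-04 -1.0e+00]
target [635.7 -94.2  41. ] tool delta mm [-1.3 -1.3 29.2] rows 1.0
```

Request:
{"api": "play_rows", "payload": {
  "steps": [255, -1, -1, 15, 0, 255, 0, 0, 14, 0, 255, 0, 0, 0, 0, 255, 0, 0, 0, 0, 255, 0, 0, 0, 0]
}}

```text
clock: 6.98
eef_pos: [0.6359, -0.0943, 0.0424]
ee_rot: [[-0.996, -0.093, -0.0], [-0.093, 0.996, 0.0], [0.0, 0.0, -1.0]]
wrist_force: [0.3, -0.3, 0.5]
grip_width: -0.0004
```

Request:
{"api": "play_rows", "payload": {
  "steps": [255, 0, 0, 2, 0, 255, 0, 0, 0, 0, 255, 0, 0, 0, 0]
}}

```text
clock: 7.23
eef_pos: [0.6364, -0.0942, 0.0402]
ee_rot: [[-0.996, -0.093, 0.0], [-0.093, 0.996, -0.0], [-0.0, -0.0, -1.0]]
wrist_force: [0.1, 0.9, 0.1]
grip_width: 0.0004
```

Request:
{"api": "play_rows", "payload": {
  "steps": [255, 0, 0, 1.5, 0, 255, 0, 0, 0, 0, 255, 0, 0, 0, 0]
}}

```text
clock: 7.48
eef_pos: [0.6362, -0.0941, 0.0382]
ee_rot: [[-0.996, -0.093, -0.0], [-0.093, 0.996, 0.0], [0.0, 0.0, -1.0]]
wrist_force: [-0.4, 0.7, 0.4]
grip_width: 0.0001
```

Request:
{"api": "play_rows", "payload": {
  "steps": [255, 0, 0, 1, 0, 255, 0, 0, 0, 0, 255, 0, 0, 0, 0]
}}

```text
clock: 7.73
eef_pos: [0.6364, -0.0942, 0.0374]
ee_rot: [[-0.996, -0.093, 0.0], [-0.093, 0.996, -0.0], [-0.0, -0.0, -1.0]]
wrist_force: [-0.2, 0.7, 2.5]
grip_width: -0.0001
```

Soft here: 2.5 N at 0.6 mm. I'll keep pressing.

Request:
{"api": "play_rows", "payload": {
  "steps": [255, 0, 0, 1.5, 0, 255, 0, 0, 0, 0, 255, 0, 0, 0, 0]
}}

```text
clock: 7.98
eef_pos: [0.6365, -0.0942, 0.0359]
ee_rot: [[-0.996, -0.093, 0.0], [-0.093, 0.996, -0.0], [-0.0, -0.0, -1.0]]
wrist_force: [-1.2, -0.1, 6.7]
grip_width: 0.0001
```

Request:
{"api": "play_rows", "payload": {
  "steps": [255, 0, 0, 1.5, 0, 255, 0, 0, 0, 0, 255, 0, 0, 0, 0]
}}

```text
clock: 8.23
eef_pos: [0.6366, -0.0942, 0.0345]
ee_rot: [[-0.996, -0.093, 0.001], [-0.093, 0.996, -0.0], [-0.001, -0.0, -1.0]]
wrist_force: [-1.4, 0.2, 7.7]
grip_width: 0.0002
```

Request:
{"api": "play_rows", "payload": {
  "steps": [255, 0, 0, 1.2, 0, 255, 0, 0, 0, 0, 255, 0, 0, 0, 0]
}}

```text
clock: 8.48
eef_pos: [0.6366, -0.0942, 0.0335]
ee_rot: [[-0.996, -0.093, 0.001], [-0.093, 0.996, -0.0], [-0.001, -0.0, -1.0]]
wrist_force: [-0.6, 0.4, 9.3]
grip_width: 0.0002
```

Request:
{"api": "play_rows", "payload": {
  "steps": [255, 0, 0, 0.8, 0, 255, 0, 0, 0, 0, 255, 0, 0, 0, 0]
}}

```text
clock: 8.73
eef_pos: [0.6368, -0.0943, 0.0333]
ee_rot: [[-0.996, -0.093, 0.001], [-0.093, 0.996, -0.0], [-0.001, -0.0, -1.0]]
wrist_force: [-2.9, 1.2, 18.1]
grip_width: -0.0001
```

It reached its stop at 4.8 mm with the force rising to 18 N, so RR is the sprung corner. I'll let it up and look.

Request:
{"api": "play_rows", "payload": {
  "steps": [255, 0, 0, -2, 0, 255, 0, 0, -2, 0, 255, 0, 0, -2, 0, 255, 0, 0, -2, 0, 255, 0, 0, -15, 0, 255, 0, 0, -15, 0, 255, 0, 0, 0, 0, 255, 0, 0, 0, 0]
}}

```text
clock: 9.4
eef_pos: [0.6366, -0.0942, 0.0706]
ee_rot: [[-0.996, -0.093, 0.001], [-0.093, 0.996, -0.0], [-0.001, -0.0, -1.0]]
wrist_force: [-0.4, -0.4, -1.0]
grip_width: -0.0001
```

```bash
python3 go.py tab_rr 45; python3 - <<'E'
from plant import imaging
import cv2
p=imaging.snapshot("side");cv2.imwrite("pics/side2.png",cv2.resize(p["image"][120:300,180:400],None,fx=3,fy=3))
E
```

```text
t 9.4 pos [636.6 -94.2  70.6] F [-0.43 -0.41 -1.02] grip -0.0001 ang -3.048 zax [ 1.e-03 -3.e-04 -1.e+00]
target [576.  -99.8  45. ] tool delta mm [60.9  0.  25.6] rows 2.0
```

View pics/side2.png

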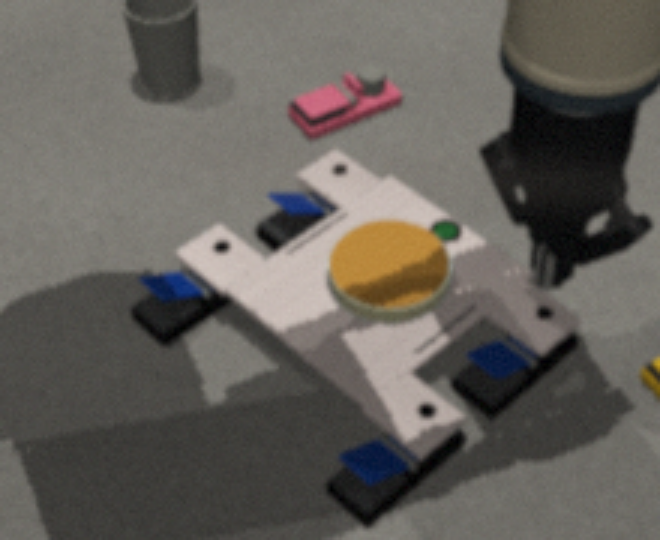

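The plate is back up, and all four blue tabs still stand, with the RR tab at (500,358) in the crop. Moving over it.

Request:
{"api": "play_rows", "payload": {
  "steps": [255, 31, 0, 0, 0, 255, 30, 0, 0, 0, 255, 0, 0, 10, 0, 255, 0, 0, 10, 0, 255, 0, 0, 0, 0, 255, 0, 0, 0, 0]
}}

```text
clock: 9.95
eef_pos: [0.5758, -0.0997, 0.0493]
ee_rot: [[-0.996, -0.093, -0.001], [-0.093, 0.996, 0.0], [0.001, 0.0, -1.0]]
wrist_force: [-0.3, -0.8, 0.2]
grip_width: 0.0004
```

```bash
python3 go.py tab_rr 22; python3 - <<'E'
from plant import imaging
import cv2
p=imaging.snapshot("side");cv2.imwrite("pics/side3.png",cv2.resize(p["image"][120:300,180:400],None,fx=3,fy=3))
E
```

```text
t 9.95 pos [575.8 -99.7  49.3] F [-0.31 -0.79  0.21] grip 0.0004 ang -3.048 zax [-1.e-03  3.e-04 -1.e+00]
target [576.  -99.8  22. ] tool delta mm [-0.1 -0.2 27.3] rows 1.0
```

View pics/side3.png

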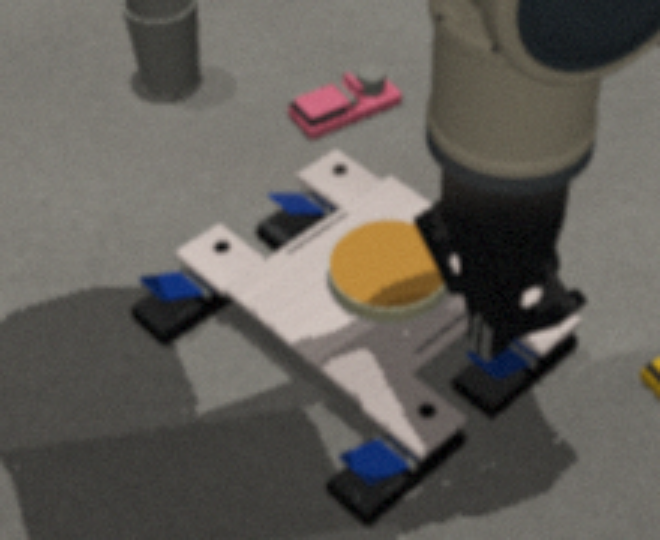

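The tips hang over the RR tab at (485,345) in the crop, clear of the dish. Pressing down step by step.

Request:
{"api": "play_rows", "payload": {
  "steps": [255, 0, 0, 5, 0, 255, 0, 0, 5, 0, 255, 0, 0, 3, 0, 255, 0, 0, 0, 0, 255, 0, 0, 0, 0]
}}

```text
clock: 10.42
eef_pos: [0.5755, -0.0998, 0.0371]
ee_rot: [[-0.996, -0.093, -0.0], [-0.093, 0.996, 0.0], [0.0, 0.0, -1.0]]
wrist_force: [-0.5, -1.3, -0.1]
grip_width: -0.0006
```

Request:
{"api": "play_rows", "payload": {
  "steps": [255, 0, 0, 3, 0, 255, 0, 0, 3, 0, 255, 0, 0, 0, 0, 255, 0, 0, 0, 0]
}}

```text
clock: 10.75
eef_pos: [0.5756, -0.0998, 0.0312]
ee_rot: [[-0.996, -0.093, 0.0], [-0.093, 0.996, 0.0], [-0.0, 0.0, -1.0]]
wrist_force: [-0.1, -0.2, 0.0]
grip_width: 0.0001
```

Request:
{"api": "play_rows", "payload": {
  "steps": [255, 0, 0, 2.5, 0, 255, 0, 0, 2.5, 0, 255, 0, 0, 0, 0, 255, 0, 0, 0, 0]
}}

```text
clock: 11.08
eef_pos: [0.5756, -0.0998, 0.0261]
ee_rot: [[-0.996, -0.093, 0.0], [-0.093, 0.996, 0.0], [-0.0, 0.0, -1.0]]
wrist_force: [-0.4, 0.4, 0.4]
grip_width: 0.0002
```

There's no contact force yet, although the tab should stand 13 mm or more above flat. Looking before going on.

```bash
python3 - <<'E'
from plant import imaging
import cv2
for n,b in(("side",(180,280,310,400)),("top",(160,260,320,420))):
    p=imaging.snapshot(n);cv2.imwrite(f"pics/{n}4.png",cv2.resize(p["image"][b[0]:b[1],b[2]:b[3]],None,fx=5.5,fy=5.5,interpolation=cv2.INTER_CUBIC))
E
```

```text
(no output)
```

View pics/side4.png

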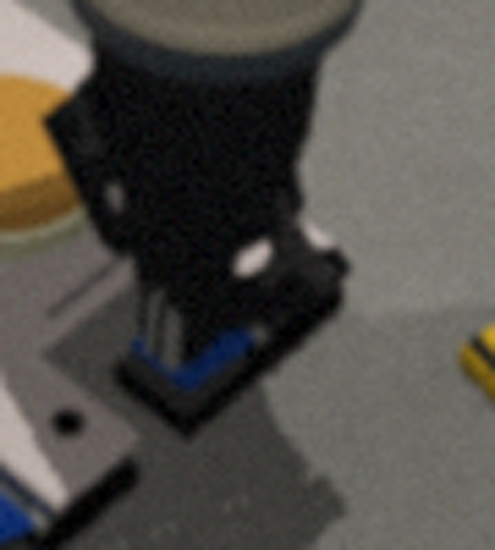

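View pics/top4.png

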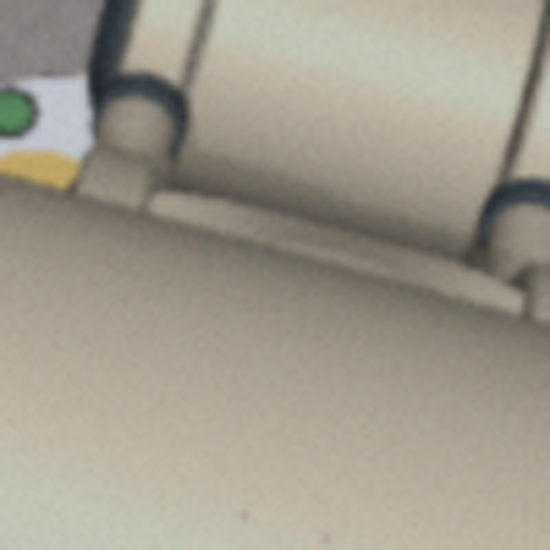

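In the side crop the tips sit on the blue tab at about (165,360), and the tab is nearly flat. The hinge simply doesn't push back at rest. I'll continue to the firm stop.

Request:
{"api": "play_rows", "payload": {
  "steps": [255, 0, 0, 2, 0, 255, 0, 0, 1.5, 0, 255, 0, 0, 0, 0, 255, 0, 0, 0, 0]
}}

```text
clock: 11.52
eef_pos: [0.5756, -0.0998, 0.0226]
ee_rot: [[-0.996, -0.093, -0.0], [-0.093, 0.996, 0.0], [0.0, 0.0, -1.0]]
wrist_force: [-0.1, -0.9, 0.2]
grip_width: 0.0001
```

Request:
{"api": "play_rows", "payload": {
  "steps": [255, 0, 0, 1, 0, 255, 0, 0, 0, 0, 255, 0, 0, 0, 0]
}}

```text
clock: 11.77
eef_pos: [0.5756, -0.0998, 0.0217]
ee_rot: [[-0.996, -0.093, -0.0], [-0.093, 0.996, 0.0], [0.0, 0.0, -1.0]]
wrist_force: [-1.8, 0.8, 0.0]
grip_width: -0.0004
```

Request:
{"api": "play_rows", "payload": {
  "steps": [255, 0, 0, 1, 0, 255, 0, 0, 0, 0, 255, 0, 0, 0, 0]
}}

```text
clock: 12.02
eef_pos: [0.5756, -0.0998, 0.0214]
ee_rot: [[-0.996, -0.093, 0.0], [-0.093, 0.996, -0.0], [-0.0, -0.0, -1.0]]
wrist_force: [-3.6, 1.3, 14.4]
grip_width: 0.0001
```

Request:
{"api": "play_rows", "payload": {
  "steps": [255, 0, 0, 0.7, 0, 255, 0, 0, 0, 0, 255, 0, 0, 0, 0]
}}

```text
clock: 12.27
eef_pos: [0.5756, -0.0998, 0.0213]
ee_rot: [[-0.996, -0.093, 0.001], [-0.093, 0.996, -0.0], [-0.001, -0.0, -1.0]]
wrist_force: [-6.9, 0.4, 26.9]
grip_width: -0.0001
```

Firm stop at 21.4 mm, as expected for a flat tab. Retracting clear, up and away to the front.

Request:
{"api": "play_rows", "payload": {
  "steps": [255, 0, 0, -3, 0, 255, 0, 0, -10, 0, 255, 0, 0, -30, 0, 255, 0, 0, -40, 0, 255, 0, 0, -40, 0, 255, 0, 0, -30, 0, 255, 0, 0, 0, 0]
}}

```text
clock: 12.85
eef_pos: [0.5784, -0.1005, 0.1798]
ee_rot: [[-0.996, -0.093, 0.009], [-0.093, 0.996, -0.002], [-0.009, -0.003, -1.0]]
wrist_force: [1.1, 0.1, 1.2]
grip_width: 0.0001
```

Request:
{"api": "play_rows", "payload": {
  "steps": [255, 35, -25, 0, 0, 255, 35, -25, 0, 0, 255, 30, -28, 0, 0, 255, 20, -30, 0, 0, 255, 10, -35, 0, 0, 255, 0, -38, 0, 0, 255, 0, -38, 0, 0, 255, 0, 0, 0, 0]
}}

```text
clock: 13.52
eef_pos: [0.4692, -0.3346, 0.1738]
ee_rot: [[-0.996, -0.09, 0.002], [-0.09, 0.996, -0.003], [-0.002, -0.004, -1.0]]
wrist_force: [-0.5, 0.2, -1.5]
grip_width: -0.0002
```

```bash
python3 go.py; python3 - <<'E'
from plant import imaging
from h import *
P=np.array([.5661,.0047,.0941])
d0=pickle.load(open("cam0.pkl","rb"))
for n in("side","top"):
    p=imaging.snapshot(n);cv2.imwrite(f"pics/{n}5f.png",p["image"])
    b=(150,310,205,405) if n=="side" else (155,280,250,410)
    cv2.imwrite(f"pics/{n}5.png",cv2.resize(p["image"][b[0]:b[1],b[2]:b[3]],None,fx=3.5,fy=3.5,interpolation=cv2.INTER_CUBIC))
    g=proj(d0[n],pl(P,LUG));print(n,(dots(p,g)-dots(d0[n],g)).round(2))
E
```

```text
t 13.52 pos [ 469.2 -334.6  173.8] F [-0.45  0.19 -1.49] grip -0.0002 ang -3.052 zax [ 0.0024 -0.0035 -1.    ]
side [[ 0.   -0.01]
 [ 0.1  -0.04]
 [ 0.04  0.02]
 [ 0.02  0.01]]h.py:20: RuntimeWarning: invalid value encountered in scalar divide
  cx,cy=(m*xx).sum()/m.sum(),(m*yy).sum()/m.sum();x0,y0=int(round(cx)),int(round(cy))
Traceback (most recent call last):
  File "h.py", line 20, in dots
    cx,cy=(m*xx).sum()/m.sum(),(m*yy).sum()/m.sum();x0,y0=int(round(cx)),int(round(cy))
                                                              ~~~~~^^^^
ValueError: cannot convert float NaN to integer
```

View pics/side5.png

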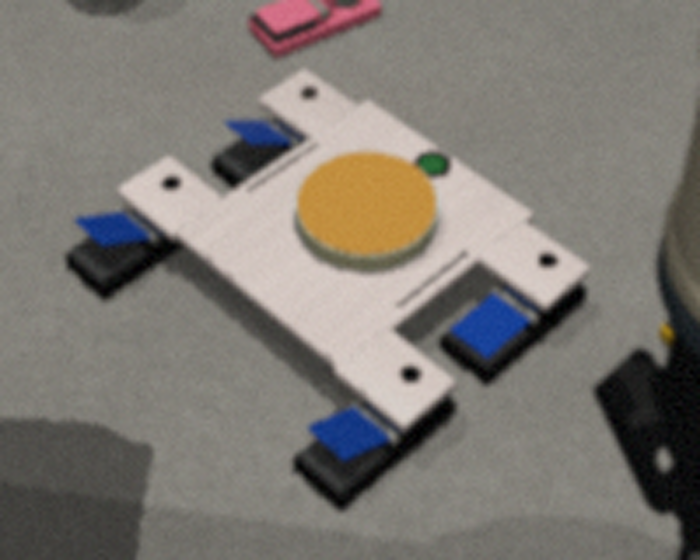

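View pics/top5f.png

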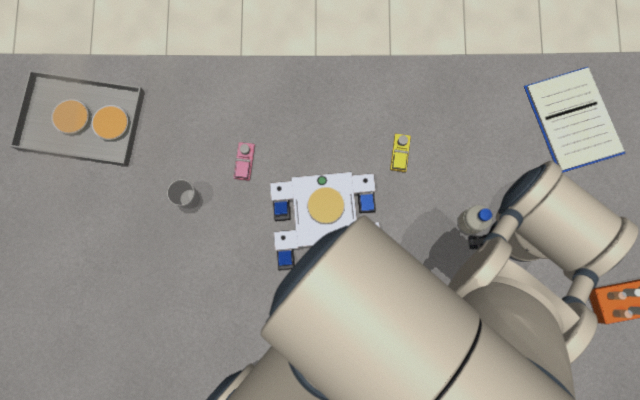

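The RR tab lies flat at (490,325) in the side crop, and the other three stand. The plate dots moved 0.1 px or less. The hand ended up near the bottle at (478,215), though 49 mm above its height, so I'll raise it, back off and check the bottle.

Request:
{"api": "play_rows", "payload": {
  "steps": [255, 0, 0, -30, 0, 255, 0, 0, -30, 0, 255, 10, 35, 0, 0, 255, 10, 35, 0, 0, 255, 10, 35, 0, 0, 255, 10, 30, 0, 0, 255, 0, 0, 0, 0, 255, 0, 0, 0, 0]
}}

```text
clock: 14.28
eef_pos: [0.4153, -0.1952, 0.2335]
ee_rot: [[-0.995, -0.096, -0.0], [-0.096, 0.995, 0.0], [0.0, 0.0, -1.0]]
wrist_force: [1.6, -0.2, 0.3]
grip_width: -0.0
```

```bash
python3 go.py; python3 - <<'E'
from plant import imaging
from h import *
d0=pickle.load(open("cam0.pkl","rb"))
for n in("side","top"):
    p=imaging.snapshot(n);cv2.imwrite(f"pics/{n}6.png",p["image"])
    for nm,b in dict(bottle=((300,370,395,460) if n=="side" else (200,242,455,500)),cup=((108,158,215,252) if n=="side" else (175,215,162,205)),dish=((190,228,285,335) if n=="side" else (183,226,303,348))).items():
        f=lambda im:np.float32(cv2.cvtColor(im[b[0]:b[1],b[2]:b[3]],cv2.COLOR_BGR2GRAY))
        print(n,nm,np.round(cv2.phaseCorrelate(f(d0[n]["image"]),f(p["image"])),2) if 0 else cv2.phaseCorrelate(f(d0[n]["image"]),f(p["image"])))
E
```

```text
t 14.28 pos [ 415.3 -195.2  233.5] F [ 1.6  -0.24  0.3 ] grip -0.0 ang -3.046 zax [-1.e-04  2.e-04 -1.e+00]
side bottle ((-0.016254201778721722, 0.023895471477828778), 0.9106498459974924)
side cup ((0.02476427225178668, -0.04456071638582415), 1.0087746953964234)
side dish ((-0.047489614446444506, 0.941610357099453), 0.49319138526916506)
top bottle ((24.42804787549222, 16.99823499876971), 0.09601695590549045)
top cup ((0.5773851605485021, 0.0707580629177329), 0.9888164057996538)
top dish ((0.4179769549959538, 0.4293260299973447), 1.0476522250234346)
```

View pics/side6.png

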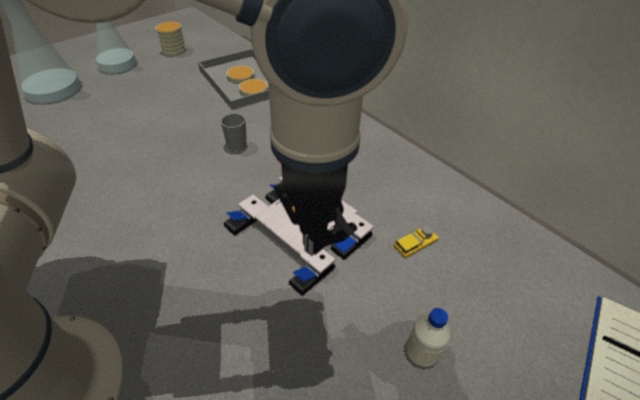

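View pics/top6.png

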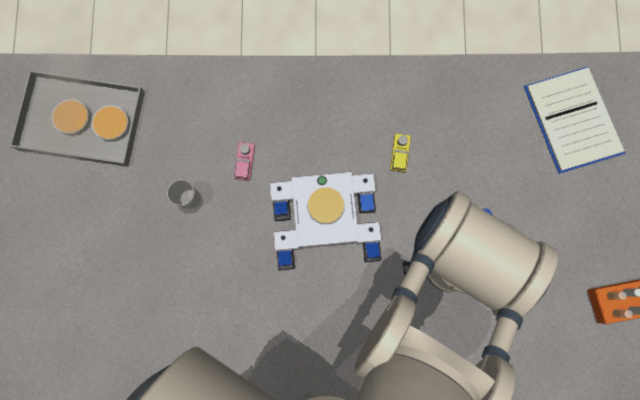

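The side view shows the bottle at (428,340) and the cup at (234,133), both unmoved. The top view shows the dish at (325,205), also unmoved, and the hand is 230 mm up, touching nothing. Handing in.

```bash
python3 -c "
from plant import workorder
print(workorder.close_job())"
```

```text
the job is handed in; nothing more can be done
None
```

The rear right corner was the one that rocked. I pressed it down to its stop, let it come back up, pressed its blue shim tab flat, and handed the job in at about 14.4 s of the 54 s allowed.

- **Lugs:** Front left and front right were rigid, giving 0.2 mm or less under 26–41 N. Rear right sank 4.8 mm before stopping hard at 18 N. I did not press rear left.
- **Tab:** The rear right tab met a firm stop at 21.4 mm, against 21.5 mm expected for flat. The side view after the hand backed off shows it flat and the other three tabs standing.
- **Plate, dish, cup and bottle:** The plate's dots moved 0.1 px or less in the side view. The cup and bottle were unmoved there, and the cup and dish moved under 1 px in the top view.
- **Hand:** It finished about 230 mm above the bench with nothing touching. On the way out it passed near the bottle, about 49 mm above its top, without moving it.

**Checks that failed or disagreed:**
- The top-view dot check failed once because the arm hid a front lug.
- The final top-view bottle check and side-view dish check were also spoiled by the arm, so each of those rests on the other camera.
- The wrist force read about 0 while the tab was swinging down, not the 5–7 N stated, until it reached its stop.

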